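# Put the batteries away and hold the canister down in the tester

### The arm

A 6-joint arm with a two-finger parallel gripper is mounted at the origin on the work surface. World frame = base frame: x ahead of the robot, y to its left, z up, the work surface at z = 0. Lengths are in mm, angles in degrees, forces in N, time in s.
With the tool pointing down it reaches from about 300 to 850 mm from the base axis. Payload 4.2 kg.
Tool frame: the origin (TCP) lies at the very end of the fingers, on their centre line; the grasp point (between the pads) lies 19 mm behind it (env.grasp_offset is the distance from the TCP to the grasp point, in mm); z points along the fingers, y is the line along which they close (so a half turn about z gives the same grasp; the last joint's range is limited). The gripper opens to 91 mm and grips with 3 to 60 N. Pads are 32 mm wide; open, the fingers measure 118 mm over their backs; the gripper's body (76 mm by 178 mm) begins 60 mm behind the grasp point.
Start: joints at [64.973, 18.312, 89.639, -0, 72.044, -1.146], TCP at [232.785, 525.789, 213.976] pointing down, gripper open.
Joint ranges: [-177.97, 177.97], [-48.28, 115.42], [12.27, 149.76], [-77.06, 257.06], [2.81, 150.46], [-146.56, 146.56]. Speed limits (degrees/s): [147.25, 147.25, 180, 180, 180, 180].

### API

Orientations are given as [roll, pitch, yaw] about the fixed x, y, z axes, in that order (R = Rz(yaw) Ry(pitch) Rx(roll)).
In Python, from workcell import env gives the robot as it stands. The module is installed in compiled form; this text tells all that it offers.
- The arm moves only by the tool send_rows, never from a script. Its argument "motion" is a list of rows, each an object of numbers: "tx", "ty", "tz": the shift along the tool's x, y, z in units of 500 mm (1.0 is 500 mm); "rx", "ry", "rz": the turn, a rotation vector about the tool's x, y, z in units of 30 degrees (1.0 is 30 degrees); "gripper": the closure, from -1 (fully open) to 1 (shut). In form: [{"tx": .., "ty": .., "tz": .., "rx": .., "ry": .., "rz": .., "gripper": ..}, ...]. A call has 1 to 12 rows; each row shifts and turns the commanded pose from where the row before left it, along the tool's axes as they then stand; what a row does not reach is not made up. A row lasts 1/8 s, in which the tool goes at most 62.5 mm and 10.7 degrees, less where a joint would pass 70% of its speed; a pose out of reach is approached as far as the arm can. A call with a number of a shift or a turn outside -1 to 1 is refused whole. A call with a gripper value outside its range is refused whole. The fingers move at their own pace and stop on an object; "grip_force" is the grip in N (left out, the last holds). Time passes only in rows, so rows that do not move let the fingers close. It gives the time, the measured TCP pose, the force, the opening and the grip force at its end, in the units of the state.
- env.state(): the state, without advancing time (a new reading comes with each control period).
- env.grab_frame(name): name is "scene" or "top" or "wrist"; returns a dict with "frame" (480x640x3 uint8, red, green, blue), "vertical_fov" (degrees; the focal length in pixels is half the picture's height over the tangent of half this angle, whatever the lens; pixels are square), "cx", "cy" (the principal point, pixels), "rvec" (rotation vector, rad) and "tvec" (3), from world to camera coordinates, as OpenCV has them; the wrist camera has in their place "T_tool_cam" (4x4, takes a point from camera to tool coordinates, whose origin is the TCP and whose axes are the flange's). Camera axes: x right, y down, z forward; pixel columns grow to the right and rows downward; lengths in mm; the calibration is good to about 2 mm. A picture is of the moment at which its call begins: read the wrist's pose just before it. There is no depth.
- env.job_done(): hands the job in; it is judged then, once.
The state is a dict: "time_s": time; "qpos": joint angles; "qvel": joint speeds; "effort": joint torques, N m; "ee_pos": TCP position; "ee_rot": TCP orientation; "force": force on the tool from outside, world axes, zero at the start; "torque": the same for the moment, N m; "gripper_width": finger opening in mm; "gripper_force": force on a finger pad.
Only numpy, scipy, OpenCV 4.12 (cv2) and the standard library are available. Lean on these libraries where they do the work, as an engineer would, in place of code of your own. Each camera call takes 0.05 s, during which the arm holds its last target. There are 200 camera calls.

### The job

Get the batteries on the radio desk in order: put the slim round cell in the round tub and the flat-sided block pack in the square tray, and let go of both. Then set the flask-shaped battery canister upright, nose down, in the tester's sprung ring, press it down until the ring reaches its stop, and finish while the gripper is still holding it pressed there. Do not tip the canister over, and leave the other things on the desk where they are.

Things in the scene. Friction and masses are not known exactly. Their poses are not given: they have to be found in the camera images.
- cell: slim round battery cell, grey-sleeved steel cylinder, 34 mm diameter, 58 mm tall plus a 3 mm brass nub of 12 mm diameter on top, about 0.14 kg; stands upright on the desk. Origin: centre of its underside, z up its axis
- cell_mid (a point): centre of the cell, 30 mm above its underside
- block: flat-sided black battery pack, a block 56 mm (its x) by 34 mm (its y) by 66 mm tall, about 0.18 kg; stands upright on the desk, turned any way up to 0.8 rad. Origin: centre of its underside, z up
- block_mid (a point): centre of the block pack, 33 mm above its underside
- tub: round open white tub, fixed to the desk: 124 mm outer diameter at the rim, 112 mm at the foot, 45 mm high, wall and floor 4 mm thick. Origin: centre of its underside, on the desk
- tray: square open white tray, fixed to the desk: 125 by 125 mm outside, 45 mm high, wall and floor 4 to 5 mm. Origin: centre of its underside, on the desk; sides along its x and y
- canister: flask-shaped battery canister, 118 mm tall overall, about 0.32 kg, standing upright on its nose on the desk. From below: steel nose 40 mm in diameter up to 14 mm; cone widening to 60 mm diameter at 26 mm; grey body of 60 mm diameter up to 78 mm, with a flat shoulder there; black round neck of 30 mm diameter from 78 to 118 mm, to grip it by. Origin: centre of its underside, z up its axis
- canister_foot (a point): centre of the canister's underside (same as its origin)
- cradle: battery tester, fixed to the desk: round dark steel foot 110 mm in diameter and 15 mm high, with three upright 8 mm guide rods 46 mm from its axis, reaching 66 mm above the desk, carrying a horizontal aluminium ring on springs. Origin: centre of its underside, on the desk
- ring_top (a point): centre of the ring's bore at its upper face, 60 mm above the desk when not pressed and 42 mm at the stop; the ring is 74 mm outside, 8 mm thick, bore 46 mm. The canister's nose goes through the bore and its cone rests on the bore's upper edge, so that its underside then hangs about 17 to 18 mm below this point
- ring (a joint): how far the ring is pressed down, m: 0 at rest at the top, 0.018 at its stop. Springs push it up with 5 N at the top and 14 N at the stop; the canister's own weight hardly moves it
- adapter: small steel and brass plug adapter standing on the desk, 22 mm diameter, 28 mm tall; bystander. Origin under its centre
- tape: small roll of black tape lying flat, 50 mm diameter, 19 mm high; bystander. Origin under its centre
- mug: white mug, 80 mm diameter, 95 mm high; bystander. Origin under its centre
- handheld: black handheld radio standing up, 36 by 56 by 115 mm with an antenna up to 230 mm; bystander. Origin under its centre
- screwdriver: screwdriver 150 mm long with a black handle, lying on the desk; bystander. Origin under its middle
- paddle: Morse key with a 75 by 60 mm steel base, 39 mm high; bystander. Origin under its centre
Not all that is in view belongs to the job. What is shaped like the block but pink or red is not meant.

How it is judged (in metres and radians):
On the way, in this order (a step that is already met when the one before it is completed fails the run):
1. the cell lies or stands in the round tub and the block pack in the square tray, both let go (horizontal distance between cell_mid and tub below 0.05 m and height (world z) of each of cell_mid, block_mid below 0.05 m and contact force between cell and tub above 0.3 N and contact force between the fingers and cell below 0.1 N and linear speed of each of cell, block below 0.03 m/s and horizontal distance between block_mid and tray below 0.05 m and contact force between block and tray above 0.3 N and contact force between the fingers and block below 0.1 N), for 0.2 s.
2. the canister sits upright in the ring and is held pressed down to the stop by the gripper (value of joint ring above 0.014 m and horizontal distance between canister_foot and ring_top below 0.005 m and z of canister_foot in the frame of ring_top below -0.012 m and angle between canister's own z axis and vertical below 0.12 rad and contact force between the fingers and canister above 3 N and contact force between canister and cradle above 7 N and contact force between the fingers and cradle below 0.5 N), for 0.3 s.
At the end, for the whole second after the job is handed in: Cell in tub, block pack in tray: middle within 50 mm of its centre, below 50 mm, still, let go. Canister upright (0.12 rad), nose 12 mm or more into the ring, centred to 5 mm, ring down 14 mm or more; fingers bear on it with over 3 N, it on the tester with over 7 N; fingers clear of the tester (all of step 1 and all of step 2); the arm keeps its last pose, push and grip.
It fails at once if the canister is tipped over (angle between canister's own z axis and vertical above 0.7 rad).
It fails at once if a bystander is moved by more than 30 mm (distance of any of adapter, tape, mug, handheld, screwdriver, paddle from where it was at the start of the episode above 0.03 m).
It also fails if it takes over 72 s, if anything falls off the work surface, if the arm or the gripper's body presses on something with over 40 N, if the wrist force passes 120 N, or if a joint passes its speed limit or range.

## Working session

There is one attempt and no reset: what is moved stays moved. The work goes in short steps, Python scripts to look and compute and a tool call to move; the robot and the scene stay as the last step left them, time stands still between calls to the robot, and variables do not carry over. Pictures are saved under pics/ and viewed, at most 12 in all, crops included, and the job is handed in when it is done.

Besides the shell and the picture viewer there is one more tool, called after "Request:" as name(argument=value, ...), one argument or row to a line, values as JSON. send_rows: Moves the arm, as the interface text tells. Shifts and turns lie within -1 to 1; 1 stands for 500 mm of shift or 30 degrees of turn. Its arguments: {"type":"object","properties":{"motion":{"type":"array"},"grip_force":{"type":"number"}},"required":["motion"]}

```bash
mkdir -p pics; cat > h.py <<'E'
import numpy as np, cv2
from workcell import env
from scipy.spatial.transform import Rotation as R
def K(f):
    F=240/np.tan(np.radians(f["vertical_fov"])/2); return F,f["cx"],f["cy"]
def ray(f,u,v,pose=None):
    F,cx,cy=K(f); d=np.array([(u-cx)/F,(v-cy)/F,1.])
    if "rvec" in f:
        M=R.from_rotvec(np.ravel(f["rvec"])).as_matrix(); return -M.T@np.ravel(f["tvec"]),M.T@d
    T=np.array(f["T_tool_cam"]); P=pose
    return P[:3,:3]@T[:3,3]+T[:3,:3].dot(np.zeros(3))+P[:3,3], P[:3,:3]@T[:3,:3]@d
def at(f,u,v,z,pose=None):
    o,d=ray(f,u,v,pose); return np.round((o+d*(z-o[2])/d[2])[:2],1)
def pose():
    s=env.state(); P=np.eye(4); P[:3,:3]=R.from_euler('xyz',s["ee_rot"],degrees=True).as_matrix(); P[:3,3]=s["ee_pos"]; return P
def proj(f,p,pose=None):
    F,cx,cy=K(f)
    if "rvec" in f: c=R.from_rotvec(np.ravel(f["rvec"])).as_matrix()@np.array(p)+np.ravel(f["tvec"])
    else: c=(np.linalg.inv(pose@np.array(f["T_tool_cam"]))@np.r_[p,1])[:3]
    return np.round([cx+F*c[0]/c[2],cy+F*c[1]/c[2]],1)
def save(f,n): cv2.imwrite("pics/"+n+".png",cv2.cvtColor(f["frame"],cv2.COLOR_RGB2BGR))
E
python3 - <<'E'
from h import *
import pickle
print(env.state(), env.grasp_offset)
for n in("top","scene"):
    f=env.grab_frame(n); save(f,n+"0"); pickle.dump(f,open(n+"0.pkl","wb")); print(n,{k:v for k,v in f.items() if k!="frame"})
E
```

```text
{'time_s': 0.0, 'qpos': array([ 6.49737422e+01,  1.83509075e+01,  8.97062593e+01,  2.01690939e-03,
        7.20449032e+01, -1.14555811e+00]), 'qvel': array([ 0.01903012, -0.04047911, -0.03758069,  0.05601399,  0.03141447,
        0.00717365]), 'effort': array([ 1.05893843e-03, -4.12481439e+01, -2.31975317e+01,  7.28901615e-02,
        4.59188386e-02, -1.13041083e-04]), 'ee_pos': array([232.54838394, 525.31668494, 213.12864331]), 'ee_rot': array([-1.79897989e+02, -3.95781571e-03,  1.56118673e+02]), 'force': array([ 0.54504464, -0.32659802, -0.33833171]), 'torque': array([ 0.02569602, -0.00828874, -0.01012133]), 'gripper_force': 0.0, 'gripper_width': 91.50797506353287} 18.8
top {'vertical_fov': 51.61546204211773, 'cx': 314.1758424899114, 'cy': 231.12680579414507, 'rvec': array([ 2.14740987, -2.14396182,  0.1592645 ]), 'tvec': array([-8.23932283e-02,  5.89900054e+02,  1.05631037e+03])}
scene {'vertical_fov': 55.188841071392766, 'cx': 316.9587421020613, 'cy': 242.68102349303172, 'rvec': array([ 0.69161613,  2.57723746, -1.19521287]), 'tvec': array([ 485.99287394, -132.02526008, 1147.02322215])}
```

View pics/top0.png

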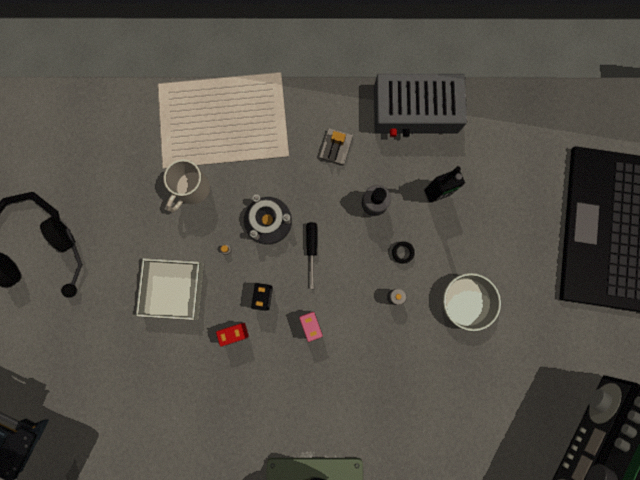

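View pics/scene0.png

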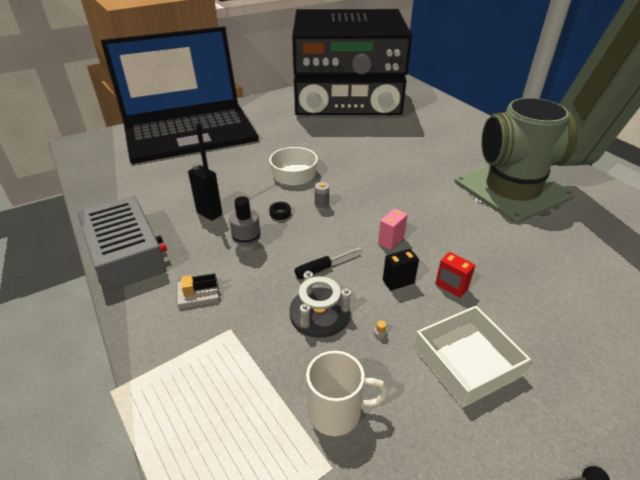

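The top view shows the cell at (398,297), block at (262,296), tub (471,302), tray (168,289), canister neck about (378,195), and tester ring (267,218). The red and pink blocks at (232,334) and (311,327) aren't part of the job. I'll enlarge this view to refine those positions.

```bash
python3 - <<'E'
from h import *
import pickle
f=pickle.load(open("top0.pkl","rb")); im=f["frame"]
def crop(x,y,w,h,s): return cv2.resize(im[y:y+h,x:x+w],None,fx=s,fy=s,interpolation=cv2.INTER_CUBIC)
a=crop(240,270,60,50,6);b=crop(370,270,60,50,6);c=crop(235,190,60,60,6)
d=crop(350,175,60,60,6)
top=np.hstack([a,b]);bot=np.hstack([c,d][:2])
o=np.clip(np.vstack([top[:240],bot[:360]]).astype(float)*1.8,0,255).astype(np.uint8)
save({"frame":o},"crops")
for n,u,v,z in [("block",262,294,66),("cell",398,296,61),("tub",471.5,301,45),("tray",168,288,45),("can",379,194,118),("ring",266.5,216.5,60),("adapter",225,248,28),("tape",403,252,19)]:
    print(n,at(f,u,v,z))
E
```

```text
block [451.  111.8]
cell [ 447.3 -178.6]
tub [ 437.1 -340.5]
tray [464.1 318.6]
can [ 657.4 -134.2]
ring [619.7 105.4]
adapter [553.7 200.1]
tape [ 546.3 -199.3]
```

View pics/crops.png

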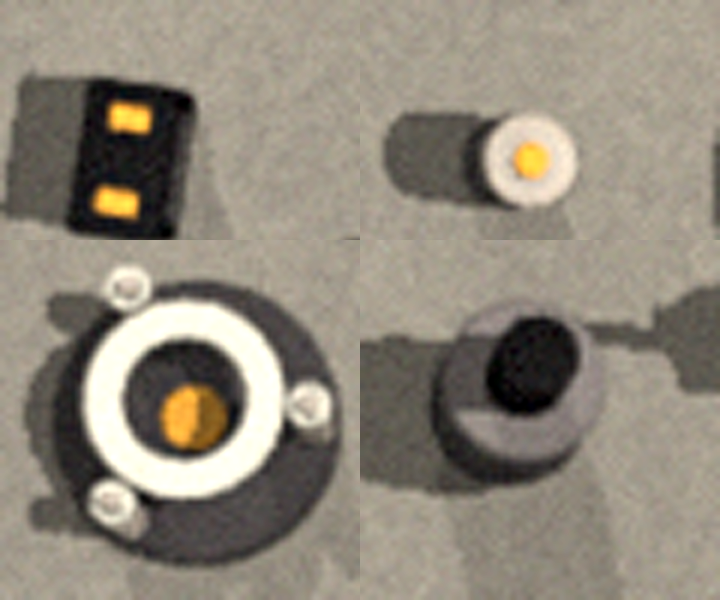

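```bash
cat > plan.py <<'E'
import sys
from h import *
# plan.py x y z yaw : shift in tool axes AFTER the turn, from the measured pose, in units
def plan(x,y,z,yaw):
    P=pose(); s=env.state(); cur=s["ee_rot"][2]; dy=(yaw-cur+180)%360-180
    M=R.from_euler('xyz',[180,0,yaw],degrees=True).as_matrix()
    d=M.T@(np.array([x,y,z])-P[:3,3])
    print("at",P[:3,3].round(1),"rot",s["ee_rot"].round(2),"w",round(s["gripper_width"],1),"t",round(s["time_s"],2),"q",s["qpos"].round(1))
    print("rz total",round(-dy/30,3),"shift units",(d/500).round(4),"rows>=",np.ceil(np.linalg.norm(d)/62.5))
if __name__=="__main__": plan(*map(float,sys.argv[1:5]))
E
python3 - <<'E'
from h import *
import pickle
from plan import plan
f=pickle.load(open("top0.pkl","rb"))
a=at(f,261.8,289.7,66);b=at(f,259.5,303.7,66);v=a-b;ang=np.degrees(np.arctan2(v[1],v[0]))
print("block",(a+b)/2,ang,"cell",at(f,398.7,296.7,61),"ring",at(f,265.5,216.7,60),"can",at(f,379.2,195.6,118))
c=(a+b)/2
plan(c[0],c[1],110,180+ang)
E
```

```text
block [445.35 114.6 ] -8.48327243488966 cell [ 445.8 -180.1] ring [619.2 107.6] can [ 654.  -134.6]
at [232.6 525.4 213.2] rot [-179.91    0.    156.12] w 90.9 t 0.1 q [65.  18.3 89.7 -0.  72.  -1.1]
rz total -0.513 shift units [-0.542  -0.7497  0.2065] rows>= 8.0
```

Request:
send_rows(
  motion=[
    {"rz": -0.257, "gripper": -1},
    {"rz": -0.256, "gripper": -1},
    {"tx": -0.0542, "ty": -0.075, "tz": 0.0206, "gripper": -1},
    {"tx": -0.0542, "ty": -0.075, "tz": 0.0206, "gripper": -1},
    {"tx": -0.0542, "ty": -0.075, "tz": 0.0206, "gripper": -1},
    {"tx": -0.0542, "ty": -0.075, "tz": 0.0206, "gripper": -1},
    {"tx": -0.0542, "ty": -0.075, "tz": 0.0206, "gripper": -1},
    {"tx": -0.0542, "ty": -0.075, "tz": 0.0206, "gripper": -1},
    {"tx": -0.0542, "ty": -0.075, "tz": 0.0206, "gripper": -1},
    {"tx": -0.0542, "ty": -0.075, "tz": 0.0206, "gripper": -1},
    {"tx": -0.0542, "ty": -0.075, "tz": 0.0206, "gripper": -1},
    {"tx": -0.0542, "ty": -0.075, "tz": 0.0206, "gripper": -1},
  ],
  grip_force=25,
)

```text
invalid input at $.motion[0]: expected keys tx, ty, tz, rx, ry, rz, gripper
```

```bash
python3 plan.py 445.4 114.6 32 171.5; python3 - <<'E'
from h import *
P=pose(); f=env.grab_frame("wrist"); save(f,"w1"); print(f["T_tool_cam"].round(3) if hasattr(f["T_tool_cam"],"round") else f["T_tool_cam"],f["vertical_fov"],f["cx"],f["cy"]); print(proj(f,[445.4,114.6,66],P))
E
```

```text
at [232.6 525.4 213.2] rot [-179.91    0.    156.12] w 90.9 t 0.1 q [65.  18.3 89.7 -0.  72.  -1.1]
rz total -0.513 shift units [-0.5424 -0.7496  0.3625] rows>= 8.0
[[ 0.0000e+00 -9.5900e-01 -2.8200e-01  7.9180e+01]
 [ 1.0000e+00  0.0000e+00 -0.0000e+00 -1.3800e-01]
 [ 1.0000e-03 -2.8200e-01  9.5900e-01 -1.7036e+02]
 [ 0.0000e+00  0.0000e+00  0.0000e+00  1.0000e+00]] 60.40209203240918 313.4368938062057 241.2110829141251
[ 35.8 560.5]
```

View pics/w1.png

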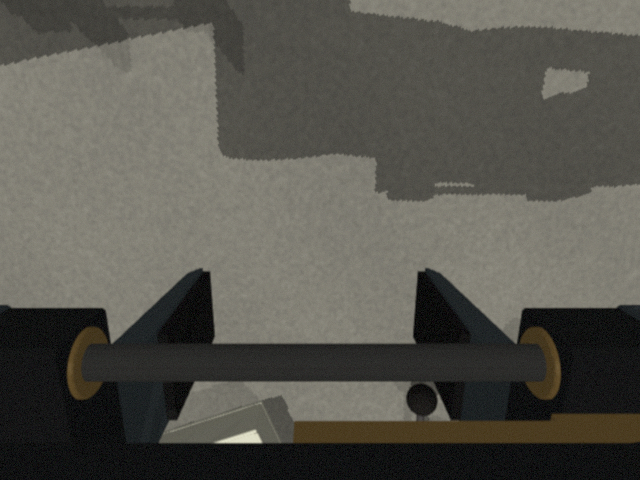

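All seven keys are required, so that move was refused. The wrist picture is from the start pose: the fingertips are at about (205,270) and (425,270), with bare desk ahead. I'll resend with every key filled in.

Request:
send_rows(
  motion=[
    {"tx": 0, "ty": 0, "tz": 0, "rx": 0, "ry": 0, "rz": -0.257, "gripper": -1},
    {"tx": 0, "ty": 0, "tz": 0, "rx": 0, "ry": 0, "rz": -0.256, "gripper": -1},
    {"tx": -0.0542, "ty": -0.075, "tz": 0.0206, "rx": 0, "ry": 0, "rz": 0, "gripper": -1},
    {"tx": -0.0542, "ty": -0.075, "tz": 0.0206, "rx": 0, "ry": 0, "rz": 0, "gripper": -1},
    {"tx": -0.0542, "ty": -0.075, "tz": 0.0206, "rx": 0, "ry": 0, "rz": 0, "gripper": -1},
    {"tx": -0.0542, "ty": -0.075, "tz": 0.0206, "rx": 0, "ry": 0, "rz": 0, "gripper": -1},
    {"tx": -0.0542, "ty": -0.075, "tz": 0.0206, "rx": 0, "ry": 0, "rz": 0, "gripper": -1},
    {"tx": -0.0542, "ty": -0.075, "tz": 0.0206, "rx": 0, "ry": 0, "rz": 0, "gripper": -1},
    {"tx": -0.0542, "ty": -0.075, "tz": 0.0206, "rx": 0, "ry": 0, "rz": 0, "gripper": -1},
    {"tx": -0.0542, "ty": -0.075, "tz": 0.0206, "rx": 0, "ry": 0, "rz": 0, "gripper": -1},
    {"tx": -0.0542, "ty": -0.075, "tz": 0.0206, "rx": 0, "ry": 0, "rz": 0, "gripper": -1},
    {"tx": -0.0542, "ty": -0.075, "tz": 0.0206, "rx": 0, "ry": 0, "rz": 0, "gripper": -1},
  ],
  grip_force=25,
)

```text
time_s: 1.65
ee_pos: [445.9, 113.5, 110.6]
ee_rot: [180.0, 0.0, 171.5]
force: [0.5, 0.8, 0.3]
gripper_width: 91.1
gripper_force: 0.0
```

```bash
python3 plan.py 445.4 114.6 32 171.5; python3 - <<'E'
from h import *
P=pose(); f=env.grab_frame("wrist"); save(f,"w2"); print(proj(f,[445.4,114.6,66],P), proj(f,P[:3,3],P))
E
```

```text
at [445.9 113.5 110.6] rot [1.7999e+02 1.0000e-02 1.7151e+02] w 91.1 t 1.65 q [ 12.8  13.7 112.9   0.   53.4 -68.7]
rz total 0.0 shift units [0.0014 0.002  0.1572] rows>= 2.0
[316.  267.9] [314.3 303.5]
```

View pics/w2.png

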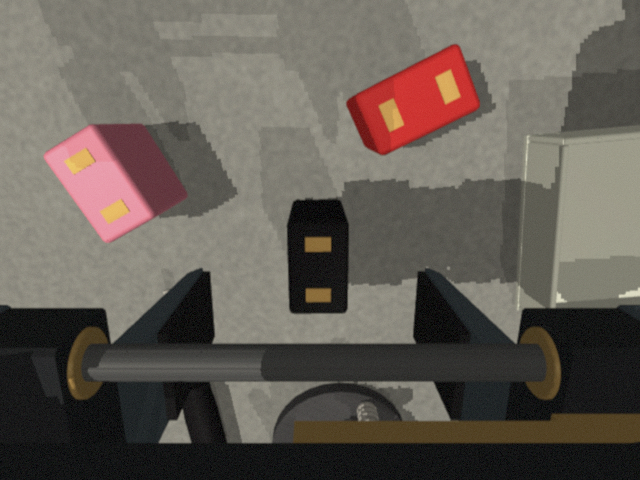

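The block's contacts are at (318,244) and (318,295), within 2 px of where I predicted. Next I go down, grip and lift.

Request:
send_rows(
  motion=[
    {"tx": 0, "ty": 0.002, "tz": 0.052, "rx": 0, "ry": 0, "rz": 0, "gripper": -1},
    {"tx": 0, "ty": 0, "tz": 0.052, "rx": 0, "ry": 0, "rz": 0, "gripper": -1},
    {"tx": 0, "ty": 0, "tz": 0.052, "rx": 0, "ry": 0, "rz": 0, "gripper": -1},
    {"tx": 0, "ty": 0, "tz": 0, "rx": 0, "ry": 0, "rz": 0, "gripper": 1},
    {"tx": 0, "ty": 0, "tz": 0, "rx": 0, "ry": 0, "rz": 0, "gripper": 1},
    {"tx": 0, "ty": 0, "tz": 0, "rx": 0, "ry": 0, "rz": 0, "gripper": 1},
    {"tx": 0, "ty": 0, "tz": 0, "rx": 0, "ry": 0, "rz": 0, "gripper": 1},
    {"tx": 0, "ty": 0, "tz": 0, "rx": 0, "ry": 0, "rz": 0, "gripper": 1},
    {"tx": 0, "ty": 0, "tz": 0, "rx": 0, "ry": 0, "rz": 0, "gripper": 1},
    {"tx": 0, "ty": 0, "tz": -0.06, "rx": 0, "ry": 0, "rz": 0, "gripper": 1},
    {"tx": 0, "ty": 0, "tz": -0.08, "rx": 0, "ry": 0, "rz": 0, "gripper": 1},
    {"tx": 0, "ty": 0, "tz": -0.06, "rx": 0, "ry": 0, "rz": 0, "gripper": 1},
  ],
  grip_force=25,
)

```text
time_s: 3.2
ee_pos: [445.6, 115.9, 134.1]
ee_rot: [180.0, 0.0, 171.5]
force: [-0.3, -0.1, -2.4]
gripper_width: 33.7
gripper_force: 24.9
```

```bash
python3 plan.py 464 318.6 130 171.5
```

```text
at [445.6 115.9 134.1] rot [1.7999e+02 2.0000e-02 1.7151e+02] w 33.7 t 3.2 q [ 13.1  12.2 111.    0.   56.8 -68.4]
rz total 0.0 shift units [0.0234 0.4064 0.0082] rows>= 4.0
```

Request:
send_rows(
  motion=[
    {"tx": 0.0046, "ty": 0.081, "tz": 0, "rx": 0, "ry": 0, "rz": 0, "gripper": 1},
    {"tx": 0.0046, "ty": 0.081, "tz": 0, "rx": 0, "ry": 0, "rz": 0, "gripper": 1},
    {"tx": 0.0046, "ty": 0.081, "tz": 0, "rx": 0, "ry": 0, "rz": 0, "gripper": 1},
    {"tx": 0.0046, "ty": 0.081, "tz": 0, "rx": 0, "ry": 0, "rz": 0, "gripper": 1},
    {"tx": 0.0046, "ty": 0.081, "tz": 0, "rx": 0, "ry": 0, "rz": 0, "gripper": 1},
    {"tx": 0, "ty": 0, "tz": 0, "rx": 0, "ry": 0, "rz": 0, "gripper": 1},
    {"tx": 0, "ty": 0, "tz": 0.05, "rx": 0, "ry": 0, "rz": 0, "gripper": 1},
    {"tx": 0, "ty": 0, "tz": 0.05, "rx": 0, "ry": 0, "rz": 0, "gripper": 1},
    {"tx": 0, "ty": 0, "tz": 0.05, "rx": 0, "ry": 0, "rz": 0, "gripper": 1},
    {"tx": 0, "ty": 0, "tz": 0.02, "rx": 0, "ry": 0, "rz": 0, "gripper": 1},
    {"tx": 0, "ty": 0, "tz": 0.018, "rx": 0, "ry": 0, "rz": 0, "gripper": 1},
    {"tx": 0, "ty": 0, "tz": 0, "rx": 0, "ry": 0, "rz": 0, "gripper": 1},
  ],
)

```text
time_s: 4.7
ee_pos: [464.1, 317.6, 38.9]
ee_rot: [-180.0, -0.0, 171.5]
force: [0.1, 0.2, -2.5]
gripper_width: 33.7
gripper_force: 24.9
```

Request:
send_rows(
  motion=[
    {"tx": 0, "ty": 0, "tz": 0.003, "rx": 0, "ry": 0, "rz": 0, "gripper": 1},
    {"tx": 0, "ty": 0, "tz": 0, "rx": 0, "ry": 0, "rz": 0, "gripper": -0.2},
    {"tx": 0, "ty": 0, "tz": 0, "rx": 0, "ry": 0, "rz": 0, "gripper": -0.2},
    {"tx": 0, "ty": 0, "tz": 0, "rx": 0, "ry": 0, "rz": 0, "gripper": -0.2},
    {"tx": 0, "ty": 0, "tz": 0, "rx": 0, "ry": 0, "rz": 0, "gripper": -0.2},
    {"tx": 0, "ty": 0, "tz": 0, "rx": 0, "ry": 0, "rz": 0, "gripper": -0.2},
    {"tx": 0, "ty": 0, "tz": -0.05, "rx": 0, "ry": 0, "rz": 0, "gripper": -0.2},
    {"tx": 0, "ty": 0, "tz": -0.07, "rx": 0, "ry": 0, "rz": 0, "gripper": -0.2},
    {"tx": 0, "ty": 0, "tz": -0.09, "rx": 0, "ry": 0, "rz": 0, "gripper": -1},
    {"tx": 0, "ty": 0, "tz": 0, "rx": 0, "ry": 0, "rz": 0, "gripper": -1},
  ],
)

```text
time_s: 5.95
ee_pos: [466.2, 319.2, 146.2]
ee_rot: [179.7, 0.4, 171.5]
force: [0.7, 0.3, 0.3]
gripper_width: 71.7
gripper_force: 0.0
```

```bash
python3 plan.py 445.8 -180.1 140 171.5; python3 - <<'E'
from h import *
P=pose(); f=env.grab_frame("wrist"); save(f,"w3"); print(proj(f,[464,318,70],P))
E
```

```text
at [466.2 319.2 146.2] rot [179.68   0.36 171.51] w 71.7 t 5.95 q [ 33.2  20.1  97.3   0.   62.1 -48.3]
rz total 0.0 shift units [-0.1072 -0.9937  0.0125] rows>= 8.0
[310.9 247.9]
```

View pics/w3.png

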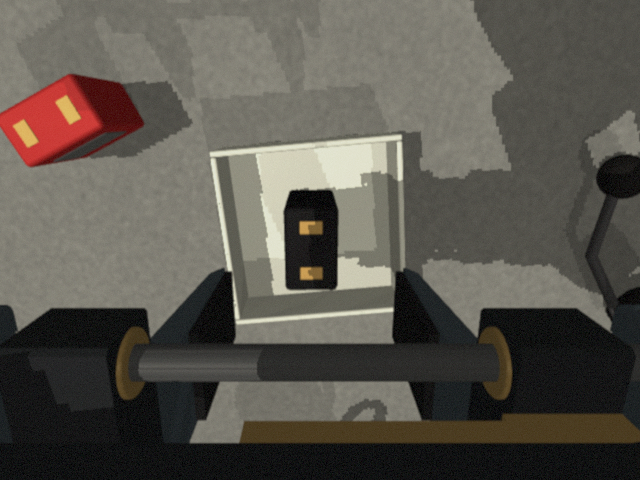

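The block stands in the middle of the tray, contacts at (311,228) and (311,273). Next is the cell.

Request:
send_rows(
  motion=[
    {"tx": -0.0107, "ty": -0.0994, "tz": 0.0, "rx": 0, "ry": 0, "rz": 0, "gripper": -1},
    {"tx": -0.0107, "ty": -0.0994, "tz": 0.0, "rx": 0, "ry": 0, "rz": 0, "gripper": -1},
    {"tx": -0.0107, "ty": -0.0994, "tz": 0.0, "rx": 0, "ry": 0, "rz": 0, "gripper": -1},
    {"tx": -0.0107, "ty": -0.0994, "tz": 0.0, "rx": 0, "ry": 0, "rz": 0, "gripper": -1},
    {"tx": -0.0107, "ty": -0.0994, "tz": 0.0, "rx": 0, "ry": 0, "rz": 0, "gripper": -1},
    {"tx": -0.0107, "ty": -0.0994, "tz": 0.0, "rx": 0, "ry": 0, "rz": 0, "gripper": -1},
    {"tx": -0.0107, "ty": -0.0994, "tz": 0.0, "rx": 0, "ry": 0, "rz": 0, "gripper": -1},
    {"tx": -0.0107, "ty": -0.0994, "tz": 0.0, "rx": 0, "ry": 0, "rz": 0, "gripper": -1},
    {"tx": -0.0107, "ty": -0.0994, "tz": 0.0, "rx": 0, "ry": 0, "rz": 0, "gripper": -1},
    {"tx": -0.0107, "ty": -0.0994, "tz": 0.0, "rx": 0, "ry": 0, "rz": 0, "gripper": -1},
    {"tx": 0, "ty": 0, "tz": 0, "rx": 0, "ry": 0, "rz": 0, "gripper": -1},
    {"tx": 0, "ty": 0, "tz": 0, "rx": 0, "ry": 0, "rz": 0, "gripper": -1},
  ],
)

```text
time_s: 7.5
ee_pos: [442.8, -180.9, 141.3]
ee_rot: [179.9, -0.2, 171.5]
force: [0.5, 0.3, -0.1]
gripper_width: 91.2
gripper_force: 0.0
```

```bash
python3 plan.py 445.8 -180.1 28 171.5
```

```text
at [ 442.8 -180.9  141.3] rot [ 1.7992e+02 -1.5000e-01  1.7147e+02] w 91.2 t 7.5 q [ -23.6   13.3  108.1    0.    58.7 -105.1]
rz total -0.001 shift units [-0.0057  0.0025  0.2266] rows>= 2.0
```

Request:
send_rows(
  motion=[
    {"tx": -0.006, "ty": 0.002, "tz": 0.07, "rx": 0, "ry": 0, "rz": 0, "gripper": -1},
    {"tx": 0, "ty": 0, "tz": 0.07, "rx": 0, "ry": 0, "rz": 0, "gripper": -1},
    {"tx": 0, "ty": 0, "tz": 0.05, "rx": 0, "ry": 0, "rz": 0, "gripper": -1},
    {"tx": 0, "ty": 0, "tz": 0.034, "rx": 0, "ry": 0, "rz": 0, "gripper": -1},
    {"tx": 0, "ty": 0, "tz": 0, "rx": 0, "ry": 0, "rz": 0, "gripper": 1},
    {"tx": 0, "ty": 0, "tz": 0, "rx": 0, "ry": 0, "rz": 0, "gripper": 1},
    {"tx": 0, "ty": 0, "tz": 0, "rx": 0, "ry": 0, "rz": 0, "gripper": 1},
    {"tx": 0, "ty": 0, "tz": 0, "rx": 0, "ry": 0, "rz": 0, "gripper": 1},
    {"tx": 0, "ty": 0, "tz": 0, "rx": 0, "ry": 0, "rz": 0, "gripper": 1},
    {"tx": 0, "ty": 0, "tz": 0, "rx": 0, "ry": 0, "rz": 0, "gripper": 1},
    {"tx": 0, "ty": 0, "tz": -0.08, "rx": 0, "ry": 0, "rz": 0, "gripper": 1},
    {"tx": 0, "ty": 0, "tz": -0.08, "rx": 0, "ry": 0, "rz": 0, "gripper": 1},
  ],
)

```text
time_s: 9.0
ee_pos: [446.1, -180.9, 110.8]
ee_rot: [180.0, -0.1, 171.5]
force: [1.0, 0.0, -0.3]
gripper_width: 33.5
gripper_force: 25.0
```

```bash
python3 plan.py 437 -340.5 110 171.5
```

```text
at [ 446.1 -180.9  110.8] rot [ 1.7997e+02 -1.2000e-01  1.7150e+02] w 33.5 t 9.0 q [ -23.4   15.5  110.2    0.    54.4 -104.9]
rz total 0.0 shift units [-0.0291 -0.3185  0.0015] rows>= 3.0
```

Request:
send_rows(
  motion=[
    {"tx": -0.0058, "ty": -0.0637, "tz": 0, "rx": 0, "ry": 0, "rz": 0, "gripper": 1},
    {"tx": -0.0058, "ty": -0.0637, "tz": 0, "rx": 0, "ry": 0, "rz": 0, "gripper": 1},
    {"tx": -0.0058, "ty": -0.0637, "tz": 0, "rx": 0, "ry": 0, "rz": 0, "gripper": 1},
    {"tx": -0.0058, "ty": -0.0637, "tz": 0, "rx": 0, "ry": 0, "rz": 0, "gripper": 1},
    {"tx": -0.0058, "ty": -0.0637, "tz": 0, "rx": 0, "ry": 0, "rz": 0, "gripper": 1},
    {"tx": 0, "ty": 0, "tz": 0, "rx": 0, "ry": 0, "rz": 0, "gripper": 1},
    {"tx": 0, "ty": 0, "tz": 0.05, "rx": 0, "ry": 0, "rz": 0, "gripper": 1},
    {"tx": 0, "ty": 0, "tz": 0.05, "rx": 0, "ry": 0, "rz": 0, "gripper": 1},
    {"tx": 0, "ty": 0, "tz": 0.03, "rx": 0, "ry": 0, "rz": 0, "gripper": 1},
    {"tx": 0, "ty": 0, "tz": 0.017, "rx": 0, "ry": 0, "rz": 0, "gripper": 1},
    {"tx": 0, "ty": 0, "tz": 0, "rx": 0, "ry": 0, "rz": 0, "gripper": 1},
    {"tx": 0, "ty": 0, "tz": 0, "rx": 0, "ry": 0, "rz": 0, "gripper": 1},
  ],
)

```text
time_s: 10.5
ee_pos: [438.1, -341.0, 37.6]
ee_rot: [-180.0, 0.1, 171.5]
force: [0.5, -0.5, -1.2]
gripper_width: 33.6
gripper_force: 25.0
```

Request:
send_rows(
  motion=[
    {"tx": 0, "ty": 0, "tz": 0.006, "rx": 0, "ry": 0, "rz": 0, "gripper": 1},
    {"tx": 0, "ty": 0, "tz": 0, "rx": 0, "ry": 0, "rz": 0, "gripper": 1},
    {"tx": 0, "ty": 0, "tz": 0, "rx": 0, "ry": 0, "rz": 0, "gripper": -0.2},
    {"tx": 0, "ty": 0, "tz": 0, "rx": 0, "ry": 0, "rz": 0, "gripper": -0.2},
    {"tx": 0, "ty": 0, "tz": 0, "rx": 0, "ry": 0, "rz": 0, "gripper": -0.2},
    {"tx": 0, "ty": 0, "tz": 0, "rx": 0, "ry": 0, "rz": 0, "gripper": -0.2},
    {"tx": 0, "ty": 0, "tz": 0, "rx": 0, "ry": 0, "rz": 0, "gripper": -0.2},
    {"tx": 0, "ty": 0, "tz": -0.06, "rx": 0, "ry": 0, "rz": 0, "gripper": -0.2},
    {"tx": 0, "ty": 0, "tz": -0.08, "rx": 0, "ry": 0, "rz": 0, "gripper": -0.2},
    {"tx": 0, "ty": 0, "tz": -0.12, "rx": 0, "ry": 0, "rz": 0, "gripper": -1},
    {"tx": 0, "ty": 0, "tz": -0.08, "rx": 0, "ry": 0, "rz": 0, "gripper": -1},
    {"tx": 0, "ty": 0, "tz": 0, "rx": 0, "ry": 0, "rz": 0, "gripper": -1},
  ],
)

```text
time_s: 12.0
ee_pos: [439.2, -342.0, 207.7]
ee_rot: [-179.8, 0.4, 171.5]
force: [-0.3, -0.3, -0.8]
gripper_width: 81.8
gripper_force: 0.0
```

```bash
python3 - <<'E'
from h import *
P=pose(); f=env.grab_frame("wrist"); save(f,"w4"); print(proj(f,[437,-340.5,65],P))
E
python3 plan.py 654 -134.6 190 90; python3 plan.py 654 -134.6 190 110
```

```text
[316.2 221.5]
at [ 438.  -341.   205.2] rot [-1.7992e+02  1.5000e-01  1.7151e+02] w 85.7 t 12.05 q [ -39.1   16.8   93.2    0.    69.9 -120.6]
rz total 2.717 shift units [0.4128 0.4319 0.0304] rows>= 5.0
at [ 438.  -341.   205.2] rot [-1.7992e+02  1.5000e-01  1.7151e+02] w 85.7 t 12.05 q [ -39.1   16.8   93.2    0.    69.9 -120.6]
rz total 2.05 shift units [0.2402 0.5471 0.0304] rows>= 5.0
```

View pics/w4.png

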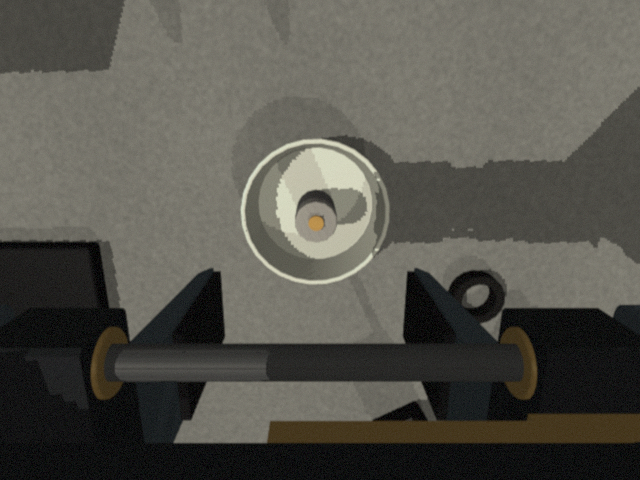

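The cell stands in the tub at (316,223), so step 1 is done. Next I turn to yaw 90 and go above the canister, keeping clear of the handheld.

Request:
send_rows(
  motion=[
    {"tx": 0, "ty": 0, "tz": 0, "rx": 0, "ry": 0, "rz": 0.34, "gripper": -1},
    {"tx": 0, "ty": 0, "tz": 0, "rx": 0, "ry": 0, "rz": 0.34, "gripper": -1},
    {"tx": 0, "ty": 0, "tz": 0, "rx": 0, "ry": 0, "rz": 0.34, "gripper": -1},
    {"tx": 0, "ty": 0, "tz": 0, "rx": 0, "ry": 0, "rz": 0.34, "gripper": -1},
    {"tx": 0, "ty": 0, "tz": 0, "rx": 0, "ry": 0, "rz": 0.34, "gripper": -1},
    {"tx": 0, "ty": 0, "tz": 0, "rx": 0, "ry": 0, "rz": 0.34, "gripper": -1},
    {"tx": 0, "ty": 0, "tz": 0, "rx": 0, "ry": 0, "rz": 0.34, "gripper": -1},
    {"tx": 0, "ty": 0, "tz": 0, "rx": 0, "ry": 0, "rz": 0.337, "gripper": -1},
    {"tx": 0, "ty": 0, "tz": 0, "rx": 0, "ry": 0, "rz": 0, "gripper": -1},
  ],
)

```text
time_s: 13.18
ee_pos: [436.8, -340.1, 202.1]
ee_rot: [-179.8, -0.1, 90.1]
force: [0.3, 0.0, -0.4]
gripper_width: 91.3
gripper_force: 0.0
```

Request:
send_rows(
  motion=[
    {"tx": 0.0826, "ty": 0, "tz": 0, "rx": 0, "ry": 0, "rz": 0, "gripper": -1},
    {"tx": 0.0826, "ty": 0, "tz": 0, "rx": 0, "ry": 0, "rz": 0, "gripper": -1},
    {"tx": 0.0826, "ty": 0, "tz": 0, "rx": 0, "ry": 0, "rz": 0, "gripper": -1},
    {"tx": 0.0826, "ty": 0, "tz": 0, "rx": 0, "ry": 0, "rz": 0, "gripper": -1},
    {"tx": 0.0826, "ty": 0, "tz": 0, "rx": 0, "ry": 0, "rz": 0, "gripper": -1},
    {"tx": 0, "ty": 0.072, "tz": 0.005, "rx": 0, "ry": 0, "rz": 0, "gripper": -1},
    {"tx": 0, "ty": 0.072, "tz": 0.005, "rx": 0, "ry": 0, "rz": 0, "gripper": -1},
    {"tx": 0, "ty": 0.072, "tz": 0.005, "rx": 0, "ry": 0, "rz": 0, "gripper": -1},
    {"tx": 0, "ty": 0.072, "tz": 0.005, "rx": 0, "ry": 0, "rz": 0, "gripper": -1},
    {"tx": 0, "ty": 0.072, "tz": 0.005, "rx": 0, "ry": 0, "rz": 0, "gripper": -1},
    {"tx": 0, "ty": 0.072, "tz": 0.005, "rx": 0, "ry": 0, "rz": 0, "gripper": -1},
    {"tx": 0, "ty": 0, "tz": 0, "rx": 0, "ry": 0, "rz": 0, "gripper": -1},
  ],
)

```text
time_s: 14.68
ee_pos: [654.8, -133.9, 186.4]
ee_rot: [-179.9, -0.0, 90.2]
force: [-0.5, 0.4, -0.2]
gripper_width: 91.2
gripper_force: 0.0
```

```bash
python3 - <<'E'
from h import *
P=pose(); f=env.grab_frame("wrist"); save(f,"w5"); print(proj(f,[654,-134.6,118],P),proj(f,[654,-134.6,78],P))
import pickle; pickle.dump((P,f),open("w5.pkl","wb"))
E
python3 plan.py 654 -134.6 82 90
```

```text
[311.6 256.8] [312.  238.8]
at [ 653.3 -134.   186.9] rot [-1.798e+02 -4.000e-02  9.016e+01] w 91.2 t 14.72 q [-12.6  27.7  78.7  -0.   73.8 -12.7]
rz total 0.005 shift units [-0.0013  0.0013  0.2098] rows>= 2.0
```

View pics/w5.png

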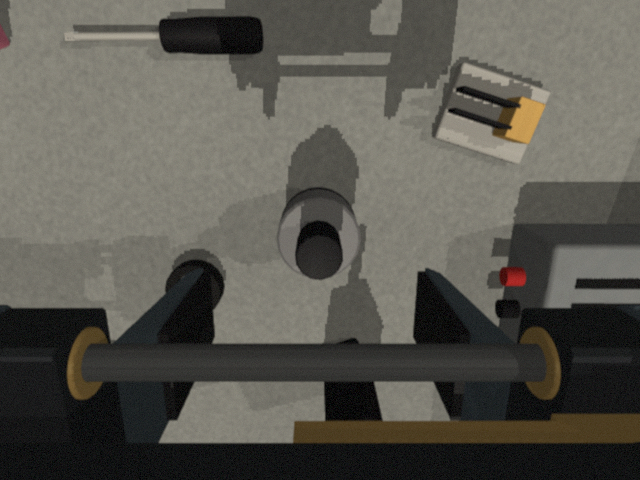

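The canister's neck top is at about (319,256), shoulder centre about (318,238). That puts it about 5 mm further in +x than estimated, so I correct, descend and grip.

Request:
send_rows(
  motion=[
    {"tx": 0, "ty": 0.009, "tz": 0.05, "rx": 0, "ry": 0, "rz": 0, "gripper": -1},
    {"tx": 0, "ty": 0, "tz": 0.06, "rx": 0, "ry": 0, "rz": 0, "gripper": -1},
    {"tx": 0, "ty": 0, "tz": 0.06, "rx": 0, "ry": 0, "rz": 0, "gripper": -1},
    {"tx": 0, "ty": 0, "tz": 0.035, "rx": 0, "ry": 0, "rz": 0, "gripper": -1},
    {"tx": 0, "ty": 0, "tz": 0, "rx": 0, "ry": 0, "rz": 0, "gripper": -1},
    {"tx": 0, "ty": 0, "tz": 0, "rx": 0, "ry": 0, "rz": 0, "gripper": -1},
  ],
)

```text
time_s: 15.48
ee_pos: [658.7, -134.4, 87.8]
ee_rot: [179.9, 0.0, 90.0]
force: [0.2, -0.5, -0.0]
gripper_width: 90.8
gripper_force: 0.0
```

Request:
send_rows(
  motion=[
    {"tx": 0, "ty": 0, "tz": 0.01, "rx": 0, "ry": 0, "rz": 0, "gripper": -1},
    {"tx": 0, "ty": 0, "tz": 0, "rx": 0, "ry": 0, "rz": 0, "gripper": 0},
    {"tx": 0, "ty": 0, "tz": 0, "rx": 0, "ry": 0, "rz": 0, "gripper": 0.2},
    {"tx": 0, "ty": 0, "tz": 0, "rx": 0, "ry": 0, "rz": 0, "gripper": 0.3},
    {"tx": 0, "ty": 0, "tz": 0, "rx": 0, "ry": 0, "rz": 0, "gripper": 1},
    {"tx": 0, "ty": 0, "tz": 0, "rx": 0, "ry": 0, "rz": 0, "gripper": 1},
    {"tx": 0, "ty": 0, "tz": 0, "rx": 0, "ry": 0, "rz": 0, "gripper": 1},
    {"tx": 0, "ty": 0, "tz": 0, "rx": 0, "ry": 0, "rz": 0, "gripper": 1},
  ],
  grip_force=45,
)

```text
time_s: 16.48
ee_pos: [658.0, -134.2, 81.4]
ee_rot: [-180.0, -0.0, 90.0]
force: [-0.6, 0.4, 0.2]
gripper_width: 29.2
gripper_force: 45.0
```

```bash
python3 plan.py 619.2 107.6 170 90
```

```text
at [ 658.  -134.2   81.4] rot [-1.7999e+02 -1.0000e-02  9.0000e+01] w 29.2 t 16.48 q [-12.5  32.5  86.2   0.   61.3 -12.5]
rz total 0.0 shift units [ 0.4836 -0.0776 -0.1771] rows>= 5.0
```

Request:
send_rows(
  motion=[
    {"tx": 0, "ty": 0, "tz": -0.05, "rx": 0, "ry": 0, "rz": 0, "gripper": 1},
    {"tx": 0, "ty": 0, "tz": -0.08, "rx": 0, "ry": 0, "rz": 0, "gripper": 1},
    {"tx": 0, "ty": 0, "tz": -0.06, "rx": 0, "ry": 0, "rz": 0, "gripper": 1},
    {"tx": 0.05, "ty": -0.013, "tz": 0, "rx": 0, "ry": 0, "rz": 0, "gripper": 1},
    {"tx": 0.05, "ty": -0.013, "tz": 0, "rx": 0, "ry": 0, "rz": 0, "gripper": 1},
    {"tx": 0.05, "ty": -0.013, "tz": 0, "rx": 0, "ry": 0, "rz": 0, "gripper": 1},
    {"tx": 0.05, "ty": -0.013, "tz": 0, "rx": 0, "ry": 0, "rz": 0, "gripper": 1},
    {"tx": 0.05, "ty": -0.013, "tz": 0, "rx": 0, "ry": 0, "rz": 0, "gripper": 1},
    {"tx": 0.034, "ty": -0.013, "tz": 0, "rx": 0, "ry": 0, "rz": 0, "gripper": 1},
    {"tx": 0, "ty": 0, "tz": 0, "rx": 0, "ry": 0, "rz": 0, "gripper": 1},
    {"tx": 0, "ty": 0, "tz": 0, "rx": 0, "ry": 0, "rz": 0, "gripper": 1},
    {"tx": 0, "ty": 0, "tz": 0, "rx": 0, "ry": 0, "rz": 0, "gripper": 1},
  ],
)

```text
time_s: 17.98
ee_pos: [619.3, 7.0, 176.3]
ee_rot: [180.0, 0.0, 89.9]
force: [0.2, -0.2, -2.7]
gripper_width: 29.2
gripper_force: 45.0
```

```bash
python3 - <<'E'
from h import *
P=pose(); f=env.grab_frame("wrist"); save(f,"w6"); print(P[:3,3].round(1),proj(f,[619.2,107.6,60],P))
import pickle; pickle.dump((P,f),open("w6.pkl","wb"))
E
```

```text
[619.3   7.  176.3] [312.3  86.1]
```

View pics/w6.png

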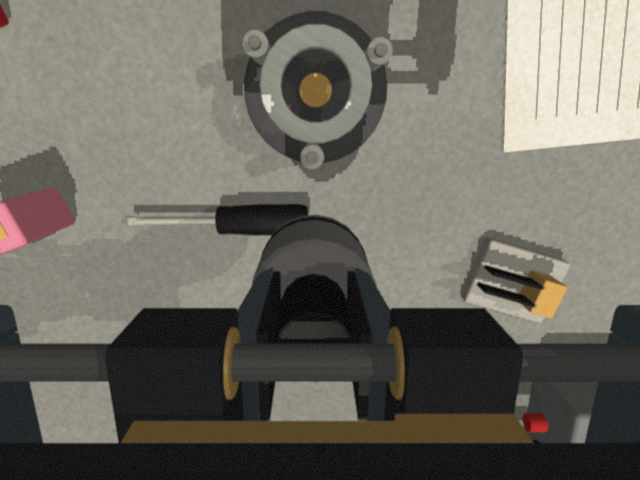

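The ring's outer edge spans u 259–372 and v 24–145, so its centre is about (315.5,84.5). The canister hangs straight between the fingers at u≈315.

```bash
python3 - <<'E'
from h import *
import pickle
P,f=pickle.load(open("w6.pkl","rb"))
c=at(f,315.5,84.4,60,P);print(c)
from plan import plan
plan(c[0],c[1],150,90)
E
```

```text
[621.3 108.6]
at [619.3   7.  176.4] rot [1.800e+02 1.000e-02 8.994e+01] w 29.4 t 18.02 q [-0.4 23.7 86.9 -0.  69.4 -0.3]
rz total -0.002 shift units [0.2033 0.004  0.0527] rows>= 2.0
```

Request:
send_rows(
  motion=[
    {"tx": 0.05, "ty": 0.004, "tz": 0, "rx": 0, "ry": 0, "rz": 0, "gripper": 1},
    {"tx": 0.05, "ty": 0, "tz": 0, "rx": 0, "ry": 0, "rz": 0, "gripper": 1},
    {"tx": 0.05, "ty": 0, "tz": 0, "rx": 0, "ry": 0, "rz": 0, "gripper": 1},
    {"tx": 0.053, "ty": 0, "tz": 0, "rx": 0, "ry": 0, "rz": 0, "gripper": 1},
    {"tx": 0, "ty": 0, "tz": 0.025, "rx": 0, "ry": 0, "rz": 0, "gripper": 1},
    {"tx": 0, "ty": 0, "tz": 0.02, "rx": 0, "ry": 0, "rz": 0, "gripper": 1},
    {"tx": 0, "ty": 0, "tz": 0, "rx": 0, "ry": 0, "rz": 0, "gripper": 1},
    {"tx": 0, "ty": 0, "tz": 0, "rx": 0, "ry": 0, "rz": 0, "gripper": 1},
    {"tx": 0, "ty": 0, "tz": 0, "rx": 0, "ry": 0, "rz": 0, "gripper": 1},
  ],
)

```text
time_s: 19.15
ee_pos: [621.5, 108.9, 154.4]
ee_rot: [179.9, -0.0, 90.0]
force: [-0.6, -0.6, -3.3]
gripper_width: 29.0
gripper_force: 45.0
```

```bash
python3 plan.py 621.3 108.6 124 90; python3 - <<'E'
from h import *
f=env.grab_frame("scene"); 
c=f["frame"][190:360,230:430]; save({"frame":cv2.resize(c,None,fx=3,fy=3,interpolation=cv2.INTER_CUBIC)},"s7")
print([3*(proj(f,p)-[230,190]) for p in ([621.3,108.6,60],[621.3,108.6,72])])
E
```

```text
at [621.5 108.9 154.4] rot [ 1.7994e+02 -1.0000e-02  8.9960e+01] w 29.0 t 19.15 q [ 8.9 25.6 87.1  0.  67.3  8.9]
rz total -0.001 shift units [-0.0006 -0.0003  0.0609] rows>= 1.0
[array([264.9, 303. ]), array([264.9, 288.3])]
```

View pics/s7.png

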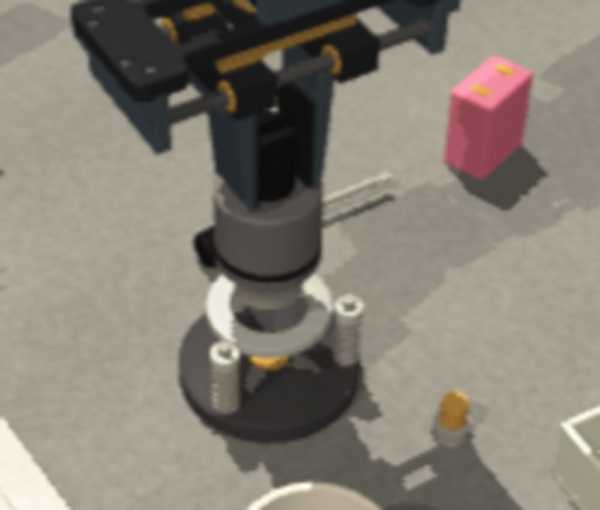

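The canister is centred over the ring, body u≈268 against ring u≈269.5. I lower it in steps.

Request:
send_rows(
  motion=[
    {"tx": 0, "ty": 0, "tz": 0.018, "rx": 0, "ry": 0, "rz": 0, "gripper": 1},
    {"tx": 0, "ty": 0, "tz": 0.018, "rx": 0, "ry": 0, "rz": 0, "gripper": 1},
    {"tx": 0, "ty": 0, "tz": 0.018, "rx": 0, "ry": 0, "rz": 0, "gripper": 1},
    {"tx": 0, "ty": 0, "tz": 0, "rx": 0, "ry": 0, "rz": 0, "gripper": 1},
    {"tx": 0, "ty": 0, "tz": 0, "rx": 0, "ry": 0, "rz": 0, "gripper": 1},
  ],
)

```text
time_s: 19.82
ee_pos: [621.2, 109.4, 127.0]
ee_rot: [180.0, -0.0, 90.0]
force: [0.1, -0.1, -4.1]
gripper_width: 29.0
gripper_force: 45.0
```

Request:
send_rows(
  motion=[
    {"tx": 0, "ty": 0, "tz": 0.01, "rx": 0, "ry": 0, "rz": 0, "gripper": 1},
    {"tx": 0, "ty": 0, "tz": 0.01, "rx": 0, "ry": 0, "rz": 0, "gripper": 1},
    {"tx": 0, "ty": 0, "tz": 0.01, "rx": 0, "ry": 0, "rz": 0, "gripper": 1},
    {"tx": 0, "ty": 0, "tz": 0.008, "rx": 0, "ry": 0, "rz": 0, "gripper": 1},
    {"tx": 0, "ty": 0, "tz": 0, "rx": 0, "ry": 0, "rz": 0, "gripper": 1},
    {"tx": 0, "ty": 0, "tz": 0, "rx": 0, "ry": 0, "rz": 0, "gripper": 1},
    {"tx": 0, "ty": 0, "tz": 0, "rx": 0, "ry": 0, "rz": 0, "gripper": 1},
  ],
)

```text
time_s: 20.7
ee_pos: [621.4, 109.3, 109.6]
ee_rot: [179.9, -0.0, 90.0]
force: [-2.1, 0.6, 8.8]
gripper_width: 29.1
gripper_force: 45.0
```

Request:
send_rows(
  motion=[
    {"tx": 0, "ty": 0, "tz": 0.004, "rx": 0, "ry": 0, "rz": 0, "gripper": 1},
    {"tx": 0, "ty": 0, "tz": 0.004, "rx": 0, "ry": 0, "rz": 0, "gripper": 1},
    {"tx": 0, "ty": 0, "tz": 0, "rx": 0, "ry": 0, "rz": 0, "gripper": 1},
    {"tx": 0, "ty": 0, "tz": 0, "rx": 0, "ry": 0, "rz": 0, "gripper": 1},
    {"tx": 0, "ty": 0, "tz": 0, "rx": 0, "ry": 0, "rz": 0, "gripper": 1},
  ],
)

```text
time_s: 21.32
ee_pos: [621.4, 109.3, 106.0]
ee_rot: [179.9, -0.0, 90.0]
force: [-3.5, -1.6, 9.5]
gripper_width: 29.1
gripper_force: 45.0
```

Request:
send_rows(
  motion=[
    {"tx": 0, "ty": 0, "tz": 0.004, "rx": 0, "ry": 0, "rz": 0, "gripper": 1},
    {"tx": 0, "ty": 0, "tz": 0, "rx": 0, "ry": 0, "rz": 0, "gripper": 1},
    {"tx": 0, "ty": 0, "tz": 0, "rx": 0, "ry": 0, "rz": 0, "gripper": 1},
    {"tx": 0, "ty": 0, "tz": 0, "rx": 0, "ry": 0, "rz": 0, "gripper": 1},
  ],
)

```text
time_s: 21.82
ee_pos: [621.5, 109.4, 105.2]
ee_rot: [179.8, -0.0, 90.0]
force: [-5.1, -0.7, 16.2]
gripper_width: 29.4
gripper_force: 45.0
```

```bash
python3 - <<'E'
from h import *
f=env.grab_frame("scene"); 
c=f["frame"][190:360,230:430]; save({"frame":cv2.resize(c,None,fx=3,fy=3,interpolation=cv2.INTER_CUBIC)},"s8")
print(env.state()["force"],env.state()["ee_pos"])
E
```

```text
[-5.40236733 -2.20011193 15.37689182] [621.48930506 109.35958261 105.19522648]
```

View pics/s8.png

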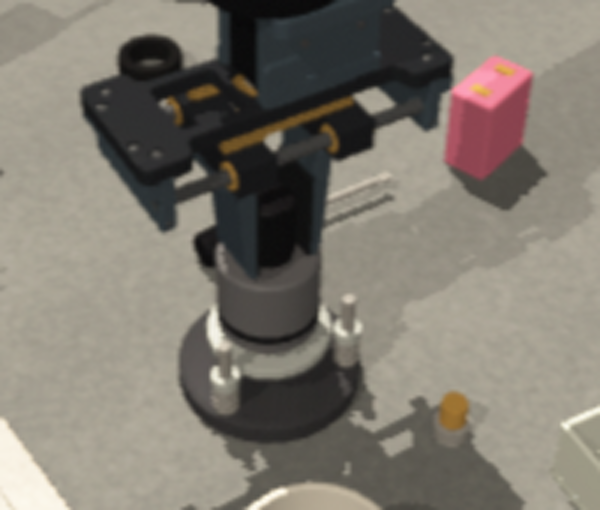

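The ring is down at its stop: the rods stick out above it and the force rose sharply at the end. The canister sits upright and seated, so I hand in.

```bash
python3 -c "
from workcell import env
print(env.job_done())"
```

```text
the job is handed in; nothing more can be done
None
```

I handed the job in after about 22 s of the allowed 72 s: the cell is in the tub, the block pack is in the tray, and the gripper holds the canister upright with the ring pressed to its stop; the hand-in returned no verdict.

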